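# Clamp the die block in the goldsmith's jig

## Task

Slide the brass die block along its lane in the jig until it is fully home against the steel stop, then flip the clamp's red-knobbed handle over centre with a light fingertip push (no gripping) so that it snaps over and holds the block down there by itself. Be gentle: do not ram the block into the stop, never push the handle harder than about 12 N, not even once it has snapped over, and leave the tools, ring, dish and tin lying where they are.

Things in the scene. Friction and masses are not known exactly. Their poses are not given: they have to be found in the camera images.
- jig: Fixed grey jig: plate 220 x 165 x 12 mm. Origin: centre of its underside, on the bench. +x runs along the lane towards the stop, +y to the side where the clamp stands. Lane centre line at jig y = -32 mm, its floor the plate's top (12 mm up). Two guide rails 10 mm high, 8 mm thick, 43 mm apart, border it from jig x = -63 to 72 mm.
- stop_face (a point): Centre of the face of the fixed steel stop at the end of the lane, 12 mm above the lane floor; x points along the lane, out of the block's travel (into the stop), y and z as the jig's. The stop is 24 mm high, 59 mm wide, 18 mm thick and rigid.
- stop: The steel stop itself. Origin: lower edge of its face, mid-width. Axes as the jig's.
- block: Loose brass die block, 60 (x, along the lane) x 40 x 26 mm high, 0.3 to 0.5 kg, small flower cut into its top. Origin: centre of its underside. Stands in the lane 25 to 50 mm short of the stop; pushed from behind it slides with about 2 to 10 N of friction.
- block_nose (a point): Centre of the block's front face (the one that meets the stop), 13 mm above its underside.
- block_back (a point): Centre of the block's rear face (the one to push), 13 mm above its underside. At the end of the travel it lies 60 mm short of the stop's face. Nothing stands above the lane from here backwards.
- clamp: Toggle clamp beside the lane at jig (36, 36) mm, with all its moving parts. Origin: under its post on the plate's top, axes as the jig's. A foot with a rubber pad hangs from an arm over the lane, centred 26 mm beyond where the block's rear face ends up; its pad is 30 to 46 mm above the lane floor at the start, the arm at most 90 mm above the bench. Locked, it presses about 25 N on the block.
- lever: The clamp's handle, a steel rod 11 mm thick with a red knob. Origin: on its pivot, 80 mm above the bench. Turns about the jig's x axis; at first it leans outward, to jig +y, up to 0.9 rad from upright. Pushed along the knob's arc towards jig -y (over the lane) it moves almost freely, then the push needed rises to 4 to 6 N at the knob, then falls away at dead centre. Left before that it springs back; past it, it stays.
- knob (a point): Centre of the red ball knob, 26 mm in diameter, 80 mm from the pivot, 128 to 160 mm above the bench at first. A level push can jam on it when it leans far out. Dead centre differs each time (knob 3 to 50 mm past the pivot towards jig -y): a hidden adjustment, so feel for it. 0.10 rad (8 mm at the knob) beyond it the handle, having snapped over by itself, meets a rigid end stop.
- gold_ring: Bystander: gold ring, 22 mm across, 6 mm high, lying on the jig's plate behind the clamp. Origin: centre of its underside.
- punch: Bystander: dark steel punch, 70 x 9 x 9 mm, lying on the jig's plate behind the clamp. Origin: centre of its underside.
- tweezers: Bystander: steel tweezers, 140 mm long, flat on the bench. Origin: centre of the underside.
- dividers: Bystander: steel dividers, 170 mm long, flat on the bench. Origin: about mid-length, underside.
- stone_dish: Bystander: clear dish 66 mm across, 14 mm high, with three stones. Origin: centre of its underside.
- tin: Bystander: copper tin with a wooden lid, 56 mm across, 60 mm high. Origin: centre of its underside.
Not all that is in view belongs to the job. There is more than one size of the block; the job needs the largest.

How it is judged:
On the way, in this order (a step that is already met when the one before it is completed fails the run):
1. the block has been slid home: its front face within 2 mm of the stop, the clamp still off it (x of block_nose in the frame of stop_face between -0.002 and 0.002 m and z of block_nose in the frame of stop_face below 0.005 m and y of block_nose in the frame of stop_face between -0.005 and 0.005 m and contact force between block and clamp below 1 N), for 0.2 s.
2. the clamp presses on the block with more than 5 N, the block still home (x of block_nose in the frame of stop_face between -0.002 and 0.002 m and z of block_nose in the frame of stop_face below 0.005 m and y of block_nose in the frame of stop_face between -0.005 and 0.005 m and contact force between block and clamp above 5 N), for 0.2 s.
At the end, for the whole second after the job is handed in: The block lies in the lane with its front face within 2 mm of the stop, and the clamp, flipped over centre and let go, presses on it by itself with more than 5 N; block and handle at rest (all of step 2 and linear speed of block below 0.01 m/s and angular speed of lever below 0.1 rad/s); the robot touches nothing.
It fails at once if the handle is pushed (or squeezed) with more than 12 N (contact force between lever and the fingers above 12 N or contact force between lever and the arm above 12 N).
It fails at once if the block is rammed into the stop with more than 25 N (contact force between block and stop above 25 N).
It fails at once if the ring, punch, tweezers, dividers, stone dish or tin is moved more than 20 mm (distance of any of gold_ring, punch, tweezers, dividers, stone_dish, tin from where it was at the start of the episode above 0.02 m).
It also fails if it takes over 70 s, if anything falls off the work surface, if the arm or the gripper's body presses on something with over 40 N, if the wrist force passes 120 N, or if a joint passes its speed limit or range.

## Robot

A 6-joint arm with a two-finger parallel gripper is mounted at the origin on the work surface. World frame = base frame: x ahead of the robot, y to its left, z up, the work surface at z = 0. Lengths are in m, angles in rad, forces in N, time in s.
With the tool pointing down it reaches from about 0.3 to 0.775 m from the base axis. Payload 14.6 kg.
Tool frame: the origin (TCP) lies midway between the tips of the shut fingers; the grasp point (between the pads) lies 19 mm behind it; z points along the fingers, y is the line along which they close (so a half turn about z gives the same grasp; the last joint's range is limited). The gripper opens to 94 mm and grips with 3 to 60 N. Pads are 16 mm wide; open, the fingers measure 119 mm over their backs; the gripper's body (75 mm by 177 mm) begins 78 mm behind the grasp point.
Start: joints at [1.046, 0.3, 1.521, -0, 1.321, -0.067], TCP at [0.243, 0.493, 0.205] pointing down, gripper open.
Joint ranges: [-3.03, 3.03], [-0.79, 2.21], [0.23, 2.52], [-1.04, 4.18], [0, 3.07], [-2.55, 2.55]. Speed limits (rad/s): [2.22, 2.22, 2.57, 3.14, 3.14, 3.14].

## Interface

Orientations are given as [roll, pitch, yaw] about the fixed x, y, z axes, in that order (R = Rz(yaw) Ry(pitch) Rx(roll)).
In Python, from station import * gives the robot as it stands.
- The arm moves only by the tool send_rows, never from a script. Its argument "targets" is a list of rows, each an object of numbers: "x", "y", "z": the shift along the world's x, y, z in units of 0.2 m (1.0 is 0.2 m); "spin": the turn about the world's z in units of pi/2 rad (1.0 is pi/2 rad); "claw": the finger opening in mm, from 0 to 94. A call has 1 to 20 rows; each row shifts and turns the commanded pose from where the row before left it; what a row does not reach is not made up. A row lasts 1/10 s, in which the tool goes at most 50 mm and 8.59 degrees, less where a joint would pass 70% of its speed; a pose out of reach is approached as far as the arm can. A call with a number of a shift or a turn outside -1 to 1 is refused whole. A call with a gripper value outside its range is refused whole. The fingers move at their own pace and stop on an object; "force" is the grip in N (left out, the last holds). Time passes only in rows, so rows that do not move let the fingers close. It gives the time, the measured TCP pose, the force, the opening and the grip force at its end, in the units of the state.
- get_obs(): the state, without advancing time (a new reading comes with each control period).
- camera(name): name is "scene" or "top"; returns the picture (384x512x3 uint8, blue, green, red); there is no depth.
- camera_model(name): a dict with "fovy" (degrees; the focal length in pixels is half the picture's height over the tangent of half this angle, whatever the lens; pixels are square), "cx", "cy" (the principal point, pixels), "T" (4x4, takes a point from camera to world coordinates). Camera axes: x right, y down, z forward; pixel columns grow to the right and rows downward; lengths in m; the calibration is good to about 2 mm. A picture is of the moment at which its call begins. camera_model takes no time and is no camera call.
- hand_in(): hands the job in; it is judged then, once.
The state is a dict: "time_s": time; "qpos": joint angles; "joint_vel": joint speeds; "tau": joint torques, N m; "ee_pos": TCP position; "eef_rot": TCP orientation; "force": force on the tool from outside, world axes, zero at the start; "moment": the same for the moment, N m; "grip_width": finger opening in m; "grip_force": force on a finger pad.
Only numpy, scipy, OpenCV 4.12 (cv2) and the standard library are available. Lean on these libraries where they do the work, as an engineer would, in place of code of your own. Each camera call takes 0.05 s, during which the arm holds its last target. There are 200 camera calls.

## Working session

There is one attempt and no reset: what is moved stays moved. The work goes in short steps, Python scripts to look and compute and a tool call to move; the robot and the scene stay as the last step left them, time stands still between calls to the robot, and variables do not carry over. Pictures are saved under pics/ and viewed, at most 10 in all, crops included, and the job is handed in when it is done.

Besides the shell and the picture viewer there is one more tool, called after ">>>" as name([rows], argument=value, ...), one row to a line, values as JSON. send_rows: Moves the arm, as the interface text tells. Its arguments: {"type":"object","properties":{"targets":{"type":"array"},"force":{"type":"number"}},"required":["targets"]}

```bash
mkdir -p pics; ls
python3 - <<'E'
from station import *
import cv2
for n in("scene","top"):
    im=camera(n); cv2.imwrite(f"pics/{n}0.png",im); m=camera_model(n); print(n,m)
o=get_obs(); print(o)
E
```

```text
pics
scene {'fovy': 42.19489694988832, 'cx': 253.1547634422811, 'cy': 190.6736305450199, 'T': array([[ 0.26548219,  0.71209582, -0.64995288,  1.6215497 ],
       [ 0.96391166, -0.18217278,  0.19413239, -0.32567596],
       [ 0.01983714, -0.67803586, -0.73476109,  1.33063747],
       [ 0.        ,  0.        ,  0.        ,  1.        ]])}
top {'fovy': 55.013301974498305, 'cx': 255.971133012017, 'cy': 190.43507207391244, 'T': array([[-0.01915346, -0.98437014,  0.17506734,  0.36663169],
       [-0.99968825,  0.02166027,  0.01241943, -0.01642289],
       [-0.01601732, -0.17477489, -0.98447813,  1.02361576],
       [ 0.        ,  0.        ,  0.        ,  1.        ]])}
{'time_s': 0.1, 'qpos': array([ 1.04641763e+00,  3.00388719e-01,  1.52148044e+00,  1.34124026e-05,
        1.32070101e+00, -6.65802432e-02]), 'joint_vel': array([ 2.40949954e-04, -1.27497764e-03, -1.99653172e-03,  7.88628332e-05,
        1.75081242e-03,  1.26502246e-03]), 'tau': array([ 1.63185832e-03, -5.32641685e+01, -3.53282905e+01,  7.10629835e-02,
        2.35595932e-02, -5.94152448e-05]), 'ee_pos': array([0.24296544, 0.49317982, 0.20497409]), 'eef_rot': array([-3.14061817e+00, -7.79979746e-05,  2.68379083e+00]), 'force': array([ 0.18663783, -0.49885328,  0.27260894]), 'moment': array([ 0.03552684, -0.03029293, -0.02998947]), 'grip_force': 0.0, 'grip_width': 0.09399553232850397}
```

View pics/scene0.png

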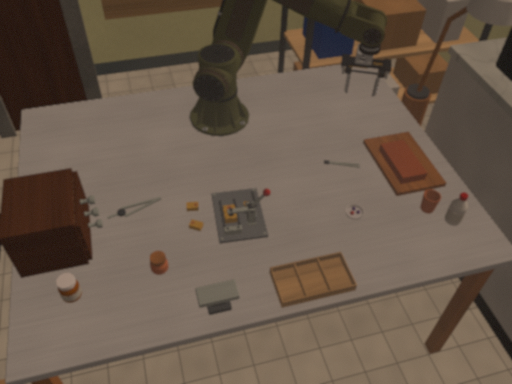

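View pics/top0.png

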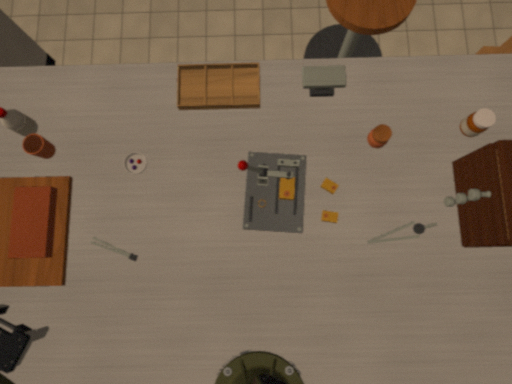

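The jig sits at about (275,192) in the top view. Its stop is at the top (289,161), the brass block is at (287,188), and the red knob is out to the left at (242,165). So jig +x is roughly world +x. I'll zoom in on both views.

Run:
```python
import cv2,numpy as np
a=cv2.imread("pics/top0.png")[140:245,225:320]; b=cv2.imread("pics/scene0.png")[180:250,200:285]
a=cv2.resize(a,None,fx=5.7,fy=5.7,interpolation=cv2.INTER_CUBIC)
cv2.imwrite("pics/topc.png",a)
cv2.imwrite("pics/scc.png",cv2.resize(b,None,fx=8,fy=8,interpolation=cv2.INTER_CUBIC))
```

```text
(no output)
```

View pics/topc.png

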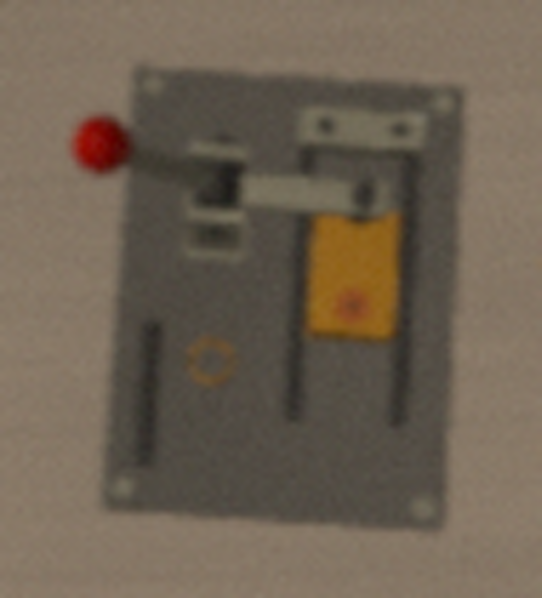

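View pics/scc.png

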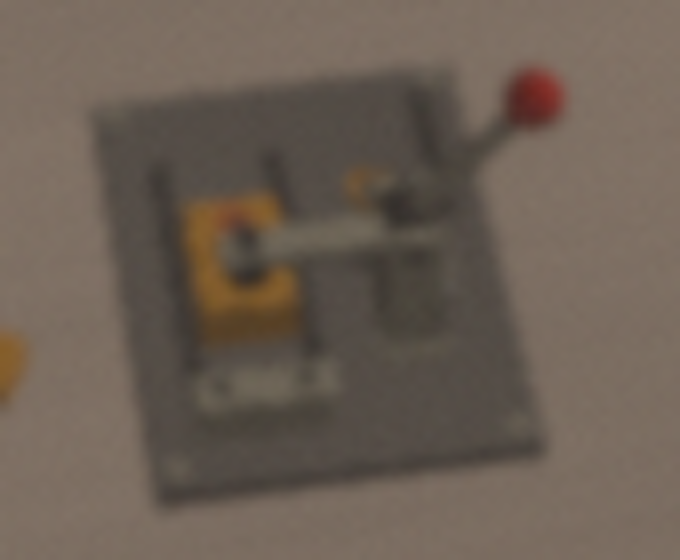

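The top crop shows the plate corners at (137,67), (463,88), (440,527) and (105,510), the block's rear edge at y≈337 and the knob at (100,144). The scene crop has the knob at (535,98). Next I'll cast rays through these.

```bash
cat > h.py <<'E'
import numpy as np,cv2
from station import *
def ray(n,u,v):
    m=camera_model(n); f=192/np.tan(np.radians(m["fovy"])/2); T=m["T"]
    return T[:3,3],T[:3,:3]@np.array([(u-m["cx"])/f,(v-m["cy"])/f,1])
def onz(n,u,v,z):
    o,d=ray(n,u,v); return o+d*(z-o[2])/d[2]
def tri(p,q):
    (a,d),(b,e)=ray("top",*p),ray("scene",*q)
    s=np.linalg.lstsq(np.c_[d,-e],b-a,rcond=None)[0]
    A,B=a+s[0]*d,b+s[1]*e; return (A+B)/2,np.linalg.norm(A-B)
def cen(im,lo,hi,roi):
    x0,y0,x1,y1=roi; h=cv2.cvtColor(im,cv2.COLOR_BGR2HSV)[y0:y1,x0:x1]
    m=cv2.inRange(h,lo,hi); 
    M=cv2.moments(m,True); return (M["m10"]/M["m00"]+x0,M["m01"]/M["m00"]+y0),m
def red(im,roi):
    x0,y0,x1,y1=roi; c=im[y0:y1,x0:x1].astype(int)
    m=((c[...,2]>2*c[...,1])&(c[...,2]>90)).astype(np.uint8)
    M=cv2.moments(m,True); return (M["m10"]/M["m00"]+x0,M["m01"]/M["m00"]+y0),m.sum()
def jig(yaw,c,x,y):
    return c+x*np.array([np.cos(yaw),np.sin(yaw)])+y*np.array([-np.sin(yaw),np.cos(yaw)])
E
python3 - <<'E'
from h import *
np.set_printoptions(precision=4,suppress=True)
t=cv2.imread("pics/top0.png"); s=cv2.imread("pics/scene0.png")
def T(p): return (p[0]+.5)/5.7-.5+225,(p[1]+.5)/5.7-.5+140
def S(p): return (p[0]+.5)/8-.5+200,(p[1]+.5)/8-.5+180
C=np.array([onz("top",*T(p),.012)[:2] for p in((137,67),(463,88),(440,527),(105,510))])
C2=np.array([onz("scene",*S(p),.012)[:2] for p in((543,440),(158,490),(93,108),(450,68))])
for c in (C,C2):
    e=c[0]-c[3]+c[1]-c[2]; w=c[0]-c[1]+c[3]-c[2]
    print("centre",c.mean(0),"yaw",np.arctan2(e[1],e[0]),np.arctan2(-w[0],w[1]),"L,W",np.linalg.norm(e)/2,np.linalg.norm(w)/2)
a,na=red(t,(232,155,250,175)); b,nb=red(s,(258,184,275,200)); print(a,na,b,nb,"knob",tri(a,b))
c=C.mean(0)
e=C[0]-C[3]+C[1]-C[2]; w=C[0]-C[1]+C[3]-C[2]; yaw=np.mean([np.arctan2(e[1],e[0]),np.arctan2(-w[0],w[1])])
R=np.array([[np.cos(yaw),np.sin(yaw)],[-np.sin(yaw),np.cos(yaw)]])
for n,p,z in(("rearL",(308,335),.038),("rearR",(396,338),.038),("stopL",(303,146),.036),("stopR",(425,152),.036),("clampbase?",(215,240),.012),("ring",(210,361),.012),("punch1",(152,322),.02),("punch2",(146,465),.02)):
    q=onz("top",*T(p),z)[:2]; print(n,q,"jig",R@(q-c))
k=tri(a,b)[0]; print("knob jig",R@(k[:2]-c),k[2]); print("centre",c,yaw)
E
```

```text
centre [ 0.5434 -0.056 ] yaw -0.08928994989948116 -0.08060220335261048 L,W 0.21907436249574003 0.16146123037442142
centre [ 0.5443 -0.0549] yaw -0.08926034485797094 -0.09570232351949907 L,W 0.2153900244965066 0.16200663087479308
(241.18867924528303, 164.8679245283019) 53 (267.0, 191.52941176470588) 17 knob (array([0.5874, 0.0299, 0.1449]), np.float64(0.0003959275815182363))
rearL [ 0.5188 -0.0648] jig [-0.0237 -0.0108]
rearR [ 0.5165 -0.1064] jig [-0.0225 -0.0525]
stopL [ 0.6114 -0.0652] jig [ 0.0686 -0.0034]
stopR [ 0.6071 -0.1239] jig [ 0.0693 -0.0622]
clampbase? [ 0.571  -0.0219] jig [0.0246 0.0364]
ring [ 0.5111 -0.0181] jig [-0.0354  0.035 ]
punch1 [0.5296 0.0095] jig [-0.0193  0.0641]
punch2 [0.4604 0.0136] jig [-0.0886  0.0623]
knob jig [0.0366 0.0893] 0.14489965952382844
centre [ 0.5434 -0.056 ] -0.08494607662604582
```

The measurements agree: jig centre (0.544,-0.0555), yaw -0.088, plate 219x162 mm, knob at jig (37,89) mm and 145 mm up, which puts it 84 mm from the pivot. The block's rear is at jig x≈-23 mm and the stop's face at about 70 mm. I'll move above the lane behind the block with the fingers shut.

>>> send_rows([
  {"x":0.073,"y":-0.18,"spin":-0.048,"claw":0},
  {"x":0.073,"y":-0.18,"spin":-0.048,"claw":0},
  {"x":0.073,"y":-0.18,"spin":-0.048,"claw":0},
  {"x":0.073,"y":-0.18,"spin":-0.048,"claw":0},
  {"x":0.073,"y":-0.18,"spin":-0.048,"claw":0},
  {"x":0.073,"y":-0.18,"spin":-0.048,"claw":0},
  {"x":0.073,"y":-0.18,"spin":-0.048,"claw":0},
  {"x":0.073,"y":-0.18,"spin":-0.048,"claw":0},
  {"x":0.073,"y":-0.18,"spin":-0.048,"claw":0},
  {"x":0.073,"y":-0.18,"spin":-0.048,"claw":0},
  {"x":0.073,"y":-0.18,"spin":-0.048,"claw":0},
  {"x":0.073,"y":-0.18,"spin":-0.048,"claw":0},
  {"x":0.073,"y":-0.18,"spin":-0.048,"claw":0},
  {"x":0.073,"y":-0.18,"spin":-0.048,"claw":0},
  {"x":0.073,"y":-0.18,"spin":-0.048,"claw":0},
  {"x":0.073,"y":-0.18,"spin":-0.048,"claw":0},
  {"claw":0},
  {"claw":0},
], force=40)

```text
schema error: expected keys x, y, z, spin, claw
```

>>> send_rows([
  {"x":0.073,"y":-0.18,"z":0,"spin":-0.048,"claw":0},
  {"x":0.073,"y":-0.18,"z":0,"spin":-0.048,"claw":0},
  {"x":0.073,"y":-0.18,"z":0,"spin":-0.048,"claw":0},
  {"x":0.073,"y":-0.18,"z":0,"spin":-0.048,"claw":0},
  {"x":0.073,"y":-0.18,"z":0,"spin":-0.048,"claw":0},
  {"x":0.073,"y":-0.18,"z":0,"spin":-0.048,"claw":0},
  {"x":0.073,"y":-0.18,"z":0,"spin":-0.048,"claw":0},
  {"x":0.073,"y":-0.18,"z":0,"spin":-0.048,"claw":0},
  {"x":0.073,"y":-0.18,"z":0,"spin":-0.048,"claw":0},
  {"x":0.073,"y":-0.18,"z":0,"spin":-0.048,"claw":0},
  {"x":0.073,"y":-0.18,"z":0,"spin":-0.048,"claw":0},
  {"x":0.073,"y":-0.18,"z":0,"spin":-0.048,"claw":0},
  {"x":0.073,"y":-0.18,"z":0,"spin":-0.048,"claw":0},
  {"x":0.073,"y":-0.18,"z":0,"spin":-0.048,"claw":0},
  {"x":0.073,"y":-0.18,"z":0,"spin":-0.048,"claw":0},
  {"x":0.073,"y":-0.18,"z":0,"spin":-0.048,"claw":0},
  {"x":0,"y":0,"z":0,"spin":0,"claw":0},
  {"x":0,"y":0,"z":0,"spin":0,"claw":0},
], force=40)

```text
time_s: 1.9
ee_pos: [0.4764, -0.0829, 0.2049]
eef_rot: [-3.14, -0.0, 1.477]
force: [0.6, 0.6, 0.3]
grip_width: 0.0003
grip_force: 0.0
```

>>> send_rows([
  {"x":0,"y":0.003,"z":-0.14,"spin":0.004,"claw":0},
  {"x":0,"y":0.003,"z":-0.14,"spin":0,"claw":0},
  {"x":0,"y":0,"z":-0.14,"spin":0,"claw":0},
  {"x":0,"y":0,"z":-0.14,"spin":0,"claw":0},
  {"x":0,"y":0,"z":-0.14,"spin":0,"claw":0},
  {"x":0,"y":0,"z":-0.14,"spin":0,"claw":0},
  {"x":0,"y":0,"z":-0.025,"spin":0,"claw":0},
  {"x":0,"y":0,"z":-0.025,"spin":0,"claw":0},
  {"x":0,"y":0,"z":-0.025,"spin":0,"claw":0},
  {"x":0,"y":0,"z":0,"spin":0,"claw":0},
  {"x":0,"y":0,"z":0,"spin":0,"claw":0},
])

```text
time_s: 3.0
ee_pos: [0.4771, -0.0815, 0.0232]
eef_rot: [3.14, 0.0, 1.484]
force: [0.4, -0.6, 0.1]
grip_width: 0.0008
grip_force: 0.0
```

Run:
```python
from h import *
b=camera("scene")[175:260,190:290]; a=camera("top")[140:245,225:320]
a=cv2.resize(a,(390,430),interpolation=cv2.INTER_CUBIC); b=cv2.resize(b,(400,430),interpolation=cv2.INTER_CUBIC)
cv2.imwrite("pics/down.png",np.hstack([a,b]))
```

```text
(no output)
```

View pics/down.png

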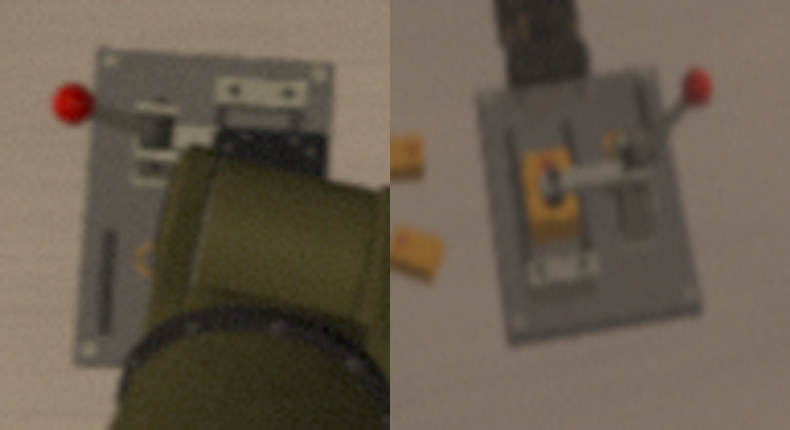

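The top view (left) is blocked by the arm, but the block and knob look undisturbed. In the scene view (right) the gripper's dark part ends near (545,90) and I can't make out the fingertips. I'll project the TCP to check.

Run:
```python
from h import *
m=camera_model("scene"); f=192/np.tan(np.radians(m["fovy"])/2); Ti=np.linalg.inv(m["T"])
im=camera("scene")
def pr(p):
    q=Ti@np.r_[p,1]; return m["cx"]+f*q[0]/q[2],m["cy"]+f*q[1]/q[2]
p=get_obs()["ee_pos"]
for h in(0,.02,.05,.08,.097): print(h,pr(p+[0,0,h]))
c=cv2.resize(im[170:230,200:270],None,fx=9,fy=9,interpolation=cv2.INTER_CUBIC); c=cv2.convertScaleAbs(c,alpha=2)
u,v=pr(p); cv2.circle(c,(int((u-200+.5)*9),int((v-170+.5)*9)),4,(255,255,0),1)
cv2.imwrite("pics/tip.png",c)
```

```text
0 (np.float64(226.32299435861975), np.float64(198.3716424906006))
0.02 (np.float64(226.20969002234668), np.float64(194.5526682174406))
0.05 (np.float64(226.0360936577507), np.float64(188.7015236618749))
0.08 (np.float64(225.85797784332752), np.float64(182.69804899091696))
0.097 (np.float64(225.7549718906938), np.float64(179.22618643004887))
```

View pics/tip.png

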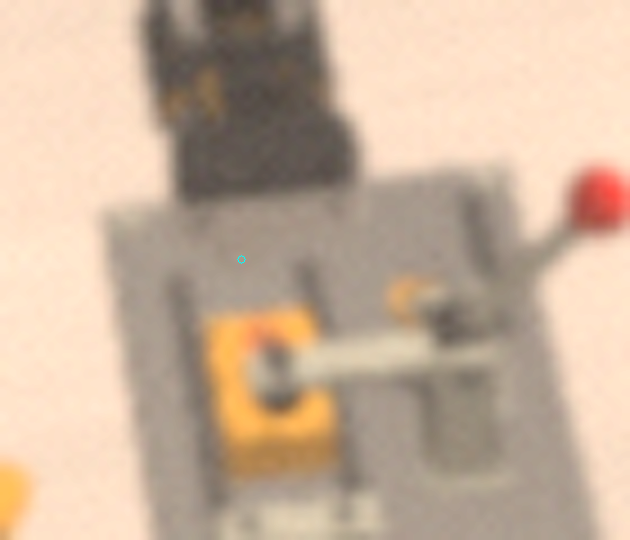

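The gripper body's lower edge is at v≈192, and the fingertips should reach the marker at (240,260), but they aren't distinct from the plate. Differencing against the first picture should show whether they are there.

Run:
```python
from h import *
im=camera("scene").astype(int); s=cv2.imread("pics/scene0.png").astype(int)
d=np.abs(im-s).sum(2)
print(d[186:206,212:242])
s=cv2.imread("pics/scene0.png"); 
cv2.imwrite("pics/g0.png",cv2.resize(np.hstack([cv2.convertScaleAbs(s[30:110,330:410],alpha=2),cv2.convertScaleAbs(camera("scene")[150:230,190:270],alpha=2)]),None,fx=5,fy=5,interpolation=cv2.INTER_CUBIC))
```

```text
[[  4   4  11  11   1   6  61 136 196 205 203 196 202 209 201 203 204 207
  209 203 203 195 194 204 200 192 182 125  51   8]
 [  5   3   4   7   4   1  57 139 197 196 198 204 199 208 201 195 203 200
  197 205 203 195 190 195 196 198 186 133  57  11]
 [  3   2  12  11   6   4  59 139 193 194 193 195 195 187 194 203 202 213
  220 204 197 196 185 193 206 205 192 120  51   9]
 [  7   5   2   2   6   5  46 131 191 196 200 203 197 192 199 204 208 205
  202 196 201 190 177 183 186 184 163  97  32  11]
 [  9  10   8   6   9   4  47 126 189 212 203 190 195 197 191 191 191 180
  169 168 155 148 143 132 127 115  88  54  13   4]
 [  8   8   2   2   1   4  39 110 165 181 172 162 155 144 137 132 131 120
  101  93  76  78  61  55  54  53  45  20  10   4]
 [ 10   8   6   4   9   1  26  68 100 107  95  89  75  65  56  48  43  43
   38  26  23  23  18  17  26  34  14   6   9   5]
 [  2   7   5   5   2   2  12  19  40  44  44  41  28  13  10  11  18  10
   11   9  10  10  11  11  13  16  10   2  11  10]
 [  1   7   4   4   6   3   2   7  19  32  35  26  13   6   9   6  12   5
    6   5   3   5   2   6 
[... 700 characters left out ...]
  7   5   7   2   4   4
    6   1   4   1   5   6   8   6   4   6   2   2]
 [  4   4   8   5   1   1   2   4   2   1   3   4   2   1   4  10   2   0
    7   5   2   3   3   2   6   7   3   2   4   1]
 [  1   2   2   3   4   0   7   4   6  11   1   2   7   6   3   5   7   6
    5   2   6   5   4   6   3   1   2   6   9   5]
 [  6   6   6   3   4   6   3   7   3   3   4   7   3   0   1   7   4   3
    2   2   4   3   6   6   0   2   3   1   0   1]
 [  4   3   3   0   6   2   5   5   3   7   4   2   4   2   1   1   4   4
    4   2   2   3   2  10   3   2   3   2   8   6]
 [  3   3   7   3   4   2   2   5   2   0   2   7   3   4   1   3   4   3
    4   3   3   6   2   7   2   1   4   1   4   4]]
```

View pics/g0.png

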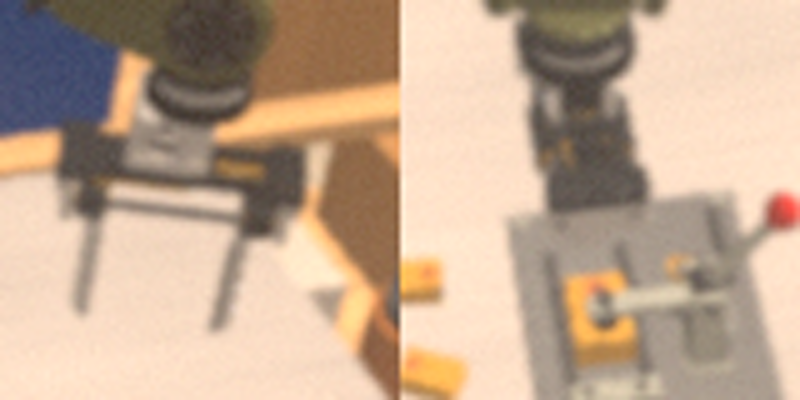

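The difference is faint at u 221–228 down to v≈198, right where the TCP projects, so the fingers are simply plate-coloured. I'll advance along the lane, direction (0.996,-0.088).

>>> send_rows([
  {"x":0.025,"y":-0.0022,"z":0,"spin":0,"claw":0},
  {"x":0.025,"y":-0.0022,"z":0,"spin":0,"claw":0},
  {"x":0.025,"y":-0.0022,"z":0,"spin":0,"claw":0},
  {"x":0.025,"y":-0.0022,"z":0,"spin":0,"claw":0},
  {"x":0.01,"y":-0.0009,"z":0,"spin":0,"claw":0},
  {"x":0.01,"y":-0.0009,"z":0,"spin":0,"claw":0},
  {"x":0.01,"y":-0.0009,"z":0,"spin":0,"claw":0},
  {"x":0.01,"y":-0.0009,"z":0,"spin":0,"claw":0},
  {"x":0.01,"y":-0.0009,"z":0,"spin":0,"claw":0},
  {"x":0.01,"y":-0.0009,"z":0,"spin":0,"claw":0},
])

```text
time_s: 4.25
ee_pos: [0.5084, -0.0842, 0.0224]
eef_rot: [-3.14, -0.0, 1.484]
force: [-7.4, 0.7, 6.4]
grip_width: 0.0005
grip_force: 3.7
```

>>> send_rows([
  {"x":0.01,"y":-0.0009,"z":0,"spin":0,"claw":0},
  {"x":0.01,"y":-0.0009,"z":0,"spin":0,"claw":0},
  {"x":0.01,"y":-0.0009,"z":0,"spin":0,"claw":0},
  {"x":0.01,"y":-0.0009,"z":0,"spin":0,"claw":0},
  {"x":0.01,"y":-0.0009,"z":0,"spin":0,"claw":0},
])

```text
time_s: 4.75
ee_pos: [0.5181, -0.0851, 0.0225]
eef_rot: [-3.14, -0.0, 1.484]
force: [-6.3, 0.6, 5.5]
grip_width: 0.0004
grip_force: 3.1
```

>>> send_rows([
  {"x":0.01,"y":-0.0009,"z":0,"spin":0,"claw":0},
  {"x":0.01,"y":-0.0009,"z":0,"spin":0,"claw":0},
  {"x":0.01,"y":-0.0009,"z":0,"spin":0,"claw":0},
  {"x":0.01,"y":-0.0009,"z":0,"spin":0,"claw":0},
  {"x":0.01,"y":-0.0009,"z":0,"spin":0,"claw":0},
  {"x":0.01,"y":-0.0009,"z":0,"spin":0,"claw":0},
])

```text
time_s: 5.35
ee_pos: [0.5301, -0.0862, 0.0224]
eef_rot: [-3.14, -0.0, 1.484]
force: [-6.5, 1.1, 5.6]
grip_width: 0.0006
grip_force: 3.1
```

Run:
```python
from h import *
b=camera("scene")
b=cv2.convertScaleAbs(cv2.resize(b[180:250,200:285],None,fx=8,fy=8,interpolation=cv2.INTER_CUBIC),alpha=1.8)
cv2.imwrite("pics/push.png",b)
```

```text
(no output)
```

View pics/push.png

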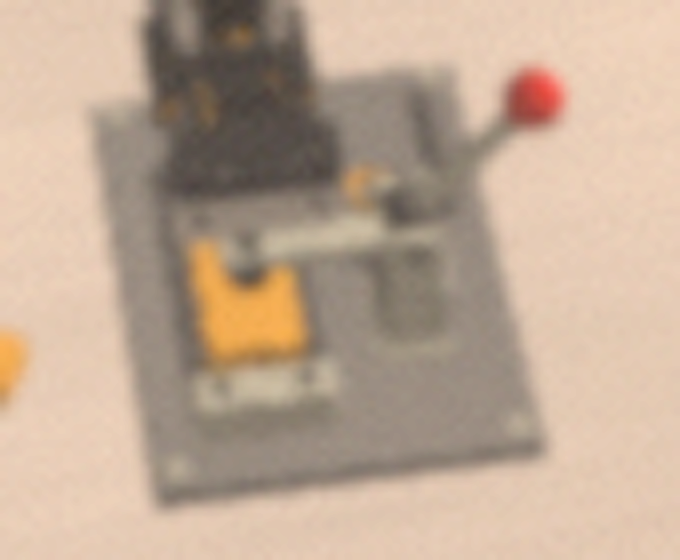

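The block (200–305, 240–365) slides well. Its nose is now close behind the stop's top edge (y≈370), with an estimated 6–8 mm to go. I'll take finer steps.

>>> send_rows([
  {"x":0.005,"y":-0.0004,"z":0,"spin":0,"claw":0},
  {"x":0.005,"y":-0.0004,"z":0,"spin":0,"claw":0},
  {"x":0.005,"y":-0.0004,"z":0,"spin":0,"claw":0},
  {"x":0.005,"y":-0.0004,"z":0,"spin":0,"claw":0},
])

```text
time_s: 5.8
ee_pos: [0.5342, -0.0865, 0.0224]
eef_rot: [-3.14, -0.0, 1.484]
force: [-6.2, 0.8, 5.6]
grip_width: 0.0004
grip_force: 3.1
```

>>> send_rows([
  {"x":0.004,"y":-0.0004,"z":0,"spin":0,"claw":0},
  {"x":0.004,"y":-0.0004,"z":0,"spin":0,"claw":0},
])

```text
time_s: 6.0
ee_pos: [0.5357, -0.0867, 0.0224]
eef_rot: [-3.14, -0.0, 1.484]
force: [-7.0, 0.3, 4.6]
grip_width: 0.0004
grip_force: 3.1
```

>>> send_rows([
  {"x":0.004,"y":-0.0004,"z":0,"spin":0,"claw":0},
  {"x":0.002,"y":-0.0002,"z":0,"spin":0,"claw":0},
])

```text
time_s: 6.2
ee_pos: [0.537, -0.0868, 0.0224]
eef_rot: [-3.14, -0.0, 1.484]
force: [-6.7, 0.5, 5.2]
grip_width: 0.0004
grip_force: 3.2
```

>>> send_rows([
  {"x":0.003,"y":-0.0003,"z":0,"spin":0,"claw":0},
  {"x":0.003,"y":-0.0003,"z":0,"spin":0,"claw":0},
])

```text
time_s: 6.4
ee_pos: [0.5381, -0.0869, 0.0224]
eef_rot: [-3.14, -0.0, 1.484]
force: [-5.7, 0.6, 4.3]
grip_width: 0.0004
grip_force: 3.0
```

>>> send_rows([
  {"x":0.002,"y":-0.0002,"z":0,"spin":0,"claw":0},
  {"x":0.002,"y":-0.0002,"z":0,"spin":0,"claw":0},
])

```text
time_s: 6.6
ee_pos: [0.539, -0.087, 0.0225]
eef_rot: [-3.14, -0.0, 1.484]
force: [-5.8, 0.8, 4.6]
grip_width: 0.0005
grip_force: 3.1
```

>>> send_rows([
  {"x":0.002,"y":-0.0002,"z":0,"spin":0,"claw":0},
  {"x":0.002,"y":-0.0002,"z":0,"spin":0,"claw":0},
])

```text
time_s: 6.8
ee_pos: [0.5392, -0.087, 0.0224]
eef_rot: [-3.139, -0.0, 1.484]
force: [-13.0, 0.6, 10.1]
grip_width: 0.0003
grip_force: 6.4
```

>>> send_rows([
  {"x":0.002,"y":-0.0002,"z":0,"spin":0,"claw":0},
  {"x":0.002,"y":-0.0002,"z":0,"spin":0,"claw":0},
])

```text
time_s: 7.0
ee_pos: [0.5392, -0.087, 0.0224]
eef_rot: [-3.137, -0.0, 1.484]
force: [-18.7, 1.9, 15.1]
grip_width: 0.0002
grip_force: 9.6
```

>>> send_rows([
  {"x":0.002,"y":-0.0002,"z":0,"spin":0,"claw":0},
  {"x":0.002,"y":-0.0002,"z":0,"spin":0,"claw":0},
])

```text
time_s: 7.2
ee_pos: [0.5393, -0.087, 0.0224]
eef_rot: [-3.135, -0.0, 1.484]
force: [-25.6, 1.4, 19.8]
grip_width: 0.0002
grip_force: 12.8
```

The force steps up at TCP x≈0.539, so the block is home. The push peaked at about 25 N on the tool, of which about 6 N is friction. I'll back off, rise, and cross to the outer side of the knob.

>>> send_rows([
  {"x":-0.008,"y":0.0007,"z":0,"spin":0,"claw":0},
  {"x":-0.02,"y":0.0018,"z":0,"spin":0,"claw":0},
  {"x":-0.03,"y":0.0027,"z":0,"spin":0,"claw":0},
  {"x":-0.03,"y":0.0027,"z":0,"spin":0,"claw":0},
  {"x":-0.03,"y":0.0027,"z":0,"spin":0,"claw":0},
  {"x":0,"y":0,"z":0.19,"spin":0,"claw":0},
  {"x":0,"y":0,"z":0.19,"spin":0,"claw":0},
  {"x":0,"y":0,"z":0.19,"spin":0,"claw":0},
  {"x":0,"y":0,"z":0.19,"spin":0,"claw":0},
  {"x":0,"y":0,"z":0.19,"spin":0,"claw":0},
  {"x":0,"y":0,"z":0.19,"spin":0,"claw":0},
  {"x":0.06,"y":0.125,"z":0,"spin":0,"claw":0},
  {"x":0.06,"y":0.125,"z":0,"spin":0,"claw":0},
  {"x":0.06,"y":0.125,"z":0,"spin":0,"claw":0},
  {"x":0.06,"y":0.125,"z":0,"spin":0,"claw":0},
  {"x":0.06,"y":0.125,"z":0,"spin":0,"claw":0},
  {"x":0.06,"y":0.125,"z":0,"spin":0,"claw":0},
  {"x":0,"y":0,"z":0,"spin":0,"claw":0},
  {"x":0,"y":0,"z":0,"spin":0,"claw":0},
])

```text
time_s: 9.1
ee_pos: [0.59, 0.0649, 0.2501]
eef_rot: [-3.141, 0.0, 1.485]
force: [0.2, 0.0, -0.4]
grip_width: 0.0006
grip_force: 0.0
```

Run:
```python
from h import *
t=camera("top");s=camera("scene")
b,nb=red(s,(258,184,275,200)); print(b,nb)
try:
    a,na=red(t,(232,155,250,175)); print(a,na,tri(a,b))
except Exception as e: print(e)
print(get_obs()["ee_pos"],get_obs()["force"])
a=cv2.resize(t[140:245,225:320],(390,430),interpolation=cv2.INTER_CUBIC); b=cv2.resize(s[175:260,190:290],(400,430),interpolation=cv2.INTER_CUBIC)
cv2.imwrite("pics/home.png",cv2.convertScaleAbs(np.hstack([a,b]),alpha=1.8))
```

```text
(266.8888888888889, 191.55555555555554) 18
float division by zero
[0.58993876 0.0640651  0.25045922] [ 0.58272389  0.56421502 -0.07138654]
```

View pics/home.png

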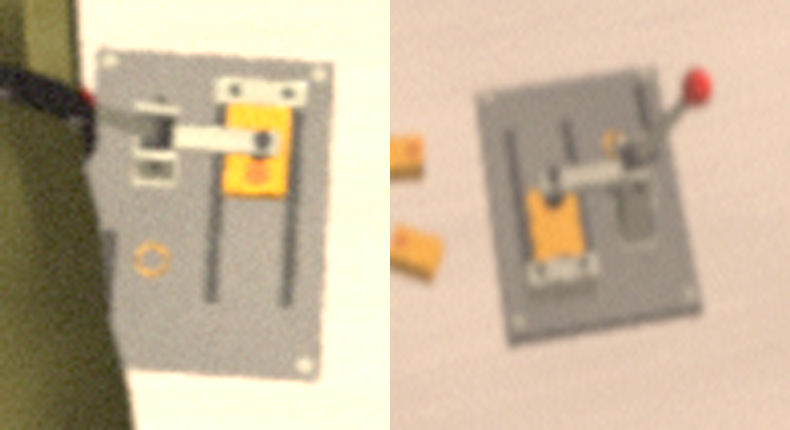

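The block sits flush against the stop in both views, and the knob hasn't moved. I'll descend beside the knob.

>>> send_rows([
  {"x":0,"y":0,"z":-0.15,"spin":0,"claw":0},
  {"x":0,"y":0,"z":-0.15,"spin":0,"claw":0},
  {"x":0,"y":0,"z":-0.15,"spin":0,"claw":0},
  {"x":0,"y":0,"z":-0.12,"spin":0,"claw":0},
  {"x":0,"y":0,"z":0,"spin":0,"claw":0},
  {"x":-0.0013,"y":-0.015,"z":0,"spin":0,"claw":0},
  {"x":-0.0013,"y":-0.015,"z":0,"spin":0,"claw":0},
  {"x":-0.0013,"y":-0.015,"z":0,"spin":0,"claw":0},
  {"x":0,"y":0,"z":0,"spin":0,"claw":0},
])

```text
time_s: 10.1
ee_pos: [0.5898, 0.0553, 0.1374]
eef_rot: [3.14, -0.0, 1.483]
force: [-1.1, 1.3, -0.6]
grip_width: 0.0006
grip_force: 0.0
```

>>> send_rows([
  {"x":-0.0009,"y":-0.01,"z":0,"spin":0,"claw":0},
  {"x":-0.0009,"y":-0.01,"z":0,"spin":0,"claw":0},
  {"x":-0.0009,"y":-0.01,"z":0.004,"spin":0,"claw":0},
  {"x":-0.0009,"y":-0.01,"z":0.007,"spin":0,"claw":0},
  {"x":-0.0009,"y":-0.01,"z":0.007,"spin":0,"claw":0},
  {"x":0,"y":0,"z":0,"spin":0,"claw":0},
])

```text
time_s: 10.7
ee_pos: [0.5887, 0.0456, 0.1404]
eef_rot: [3.141, -0.0, 1.484]
force: [-0.2, 0.2, -0.4]
grip_width: 0.0005
grip_force: 0.0
```

>>> send_rows([
  {"x":-0.0009,"y":-0.01,"z":0.006,"spin":0,"claw":0},
  {"x":-0.0009,"y":-0.01,"z":0.006,"spin":0,"claw":0},
  {"x":-0.0009,"y":-0.01,"z":0.005,"spin":0,"claw":0},
  {"x":-0.0009,"y":-0.01,"z":0.005,"spin":0,"claw":0},
  {"x":0,"y":0,"z":0,"spin":0,"claw":0},
])

```text
time_s: 11.2
ee_pos: [0.5879, 0.0374, 0.1445]
eef_rot: [-3.142, 0.0, 1.483]
force: [-0.6, 0.3, -0.0]
grip_width: 0.0002
grip_force: 0.0
```

Run:
```python
from h import *
s=camera("scene"); b,n=red(s,(240,175,280,205)); print(b,n,get_obs()["force"])
```

```text
(263.1578947368421, 190.0) 19 [0.3070901  0.64345692 0.45351765]
```

The knob follows the finger (u 266.9→263.2, about 13 mm) at almost no force. I'll continue along the arc.

>>> send_rows([
  {"x":-0.0009,"y":-0.01,"z":0.004,"spin":0,"claw":0},
  {"x":-0.0009,"y":-0.01,"z":0.004,"spin":0,"claw":0},
  {"x":-0.0009,"y":-0.01,"z":0.003,"spin":0,"claw":0},
  {"x":-0.0009,"y":-0.01,"z":0.003,"spin":0,"claw":0},
])

```text
time_s: 11.65
ee_pos: [0.5872, 0.0296, 0.1473]
eef_rot: [3.142, 0.0, 1.484]
force: [-0.2, 0.4, 0.5]
grip_width: 0.0006
grip_force: 0.3
```

>>> send_rows([
  {"x":-0.0009,"y":-0.01,"z":0.003,"spin":0,"claw":0},
  {"x":-0.0009,"y":-0.01,"z":0.003,"spin":0,"claw":0},
  {"x":-0.0009,"y":-0.01,"z":0.002,"spin":0,"claw":0},
])

```text
time_s: 11.95
ee_pos: [0.5866, 0.0236, 0.1489]
eef_rot: [3.142, 0.0, 1.484]
force: [0.1, 0.4, 0.6]
grip_width: 0.0007
grip_force: 0.3
```

>>> send_rows([
  {"x":-0.0009,"y":-0.008,"z":0.002,"spin":0,"claw":0},
  {"x":-0.0009,"y":-0.008,"z":0.0015,"spin":0,"claw":0},
  {"x":-0.0009,"y":-0.008,"z":0.001,"spin":0,"claw":0},
])

```text
time_s: 12.25
ee_pos: [0.5861, 0.019, 0.1498]
eef_rot: [3.141, -0.0, 1.484]
force: [0.8, 3.4, 3.2]
grip_width: 0.0002
grip_force: 1.4
```

>>> send_rows([
  {"x":-0.0009,"y":-0.008,"z":0.001,"spin":0,"claw":0},
  {"x":-0.0009,"y":-0.008,"z":0.001,"spin":0,"claw":0},
])

```text
time_s: 12.45
ee_pos: [0.586, 0.0162, 0.1506]
eef_rot: [3.141, -0.001, 1.484]
force: [-0.1, 5.8, 4.4]
grip_width: 0.0003
grip_force: 2.8
```

>>> send_rows([
  {"x":-0.0004,"y":-0.004,"z":0.002,"spin":0,"claw":0},
  {"x":-0.0004,"y":-0.004,"z":0.002,"spin":0,"claw":0},
])

```text
time_s: 12.65
ee_pos: [0.5858, 0.0146, 0.1513]
eef_rot: [3.141, -0.001, 1.484]
force: [0.7, 4.4, 2.9]
grip_width: 0.0007
grip_force: 2.5
```

>>> send_rows([
  {"x":-0.0004,"y":-0.005,"z":0.0015,"spin":0,"claw":0},
  {"x":-0.0004,"y":-0.005,"z":0.0015,"spin":0,"claw":0},
])

```text
time_s: 12.85
ee_pos: [0.5856, 0.0127, 0.1519]
eef_rot: [3.141, -0.001, 1.484]
force: [1.5, 4.5, 2.4]
grip_width: 0.0008
grip_force: 2.7
```

>>> send_rows([
  {"x":-0.0004,"y":-0.005,"z":0.001,"spin":0,"claw":0},
  {"x":-0.0004,"y":-0.005,"z":0.001,"spin":0,"claw":0},
])

```text
time_s: 13.05
ee_pos: [0.5855, 0.0108, 0.1525]
eef_rot: [3.141, -0.001, 1.484]
force: [0.1, 6.0, 4.4]
grip_width: 0.0003
grip_force: 3.0
```

>>> send_rows([
  {"x":-0.0004,"y":-0.005,"z":0.001,"spin":0,"claw":0},
  {"x":-0.0004,"y":-0.005,"z":0.001,"spin":0,"claw":0},
])

```text
time_s: 13.25
ee_pos: [0.5854, 0.0088, 0.153]
eef_rot: [3.14, -0.001, 1.484]
force: [0.2, 5.9, 5.8]
grip_width: 0.0003
grip_force: 3.1
```

>>> send_rows([
  {"x":-0.0004,"y":-0.004,"z":0.002,"spin":0,"claw":0},
  {"x":-0.0004,"y":-0.004,"z":0.002,"spin":0,"claw":0},
])

```text
time_s: 13.45
ee_pos: [0.5851, 0.0072, 0.1535]
eef_rot: [3.141, -0.001, 1.484]
force: [0.4, 5.8, 3.2]
grip_width: 0.0004
grip_force: 2.7
```

>>> send_rows([
  {"x":-0.0004,"y":-0.005,"z":0.001,"spin":0,"claw":0},
  {"x":-0.0004,"y":-0.005,"z":0.001,"spin":0,"claw":0},
])

```text
time_s: 13.65
ee_pos: [0.585, 0.0051, 0.154]
eef_rot: [3.141, -0.001, 1.484]
force: [0.6, 5.7, 4.7]
grip_width: 0.0004
grip_force: 2.8
```

>>> send_rows([
  {"x":-0.0004,"y":-0.005,"z":0.001,"spin":0,"claw":0},
  {"x":-0.0004,"y":-0.005,"z":0.001,"spin":0,"claw":0},
])

```text
time_s: 13.85
ee_pos: [0.5848, 0.0031, 0.1544]
eef_rot: [3.141, -0.001, 1.484]
force: [-0.1, 5.8, 4.2]
grip_width: 0.0004
grip_force: 2.7
```

>>> send_rows([
  {"x":-0.0004,"y":-0.005,"z":0.0005,"spin":0,"claw":0},
  {"x":-0.0004,"y":-0.005,"z":0.0005,"spin":0,"claw":0},
])

```text
time_s: 14.05
ee_pos: [0.5847, 0.0011, 0.1547]
eef_rot: [3.141, -0.001, 1.484]
force: [1.4, 5.7, 4.3]
grip_width: 0.0007
grip_force: 2.6
```

>>> send_rows([
  {"x":-0.0004,"y":-0.005,"z":0,"spin":0,"claw":0},
  {"x":-0.0004,"y":-0.005,"z":0,"spin":0,"claw":0},
])

```text
time_s: 14.25
ee_pos: [0.5845, -0.001, 0.1546]
eef_rot: [3.141, -0.001, 1.484]
force: [0.9, 4.2, 3.5]
grip_width: 0.0003
grip_force: 2.4
```

Falling now (4.2 N), so dead centre is coming up.

>>> send_rows([
  {"x":-0.0004,"y":-0.005,"z":0,"spin":0,"claw":0},
  {"x":-0.0004,"y":-0.005,"z":0,"spin":0,"claw":0},
])

```text
time_s: 14.45
ee_pos: [0.5842, -0.0034, 0.1543]
eef_rot: [3.141, -0.0, 1.484]
force: [1.2, 4.8, 3.7]
grip_width: 0.0001
grip_force: 2.2
```

>>> send_rows([
  {"x":-0.0004,"y":-0.005,"z":-0.0005,"spin":0,"claw":0},
  {"x":-0.0004,"y":-0.005,"z":-0.0005,"spin":0,"claw":0},
])

```text
time_s: 14.65
ee_pos: [0.5839, -0.0055, 0.1539]
eef_rot: [-3.142, 0.0, 1.484]
force: [1.0, 3.4, 3.7]
grip_width: 0.0005
grip_force: 2.0
```

>>> send_rows([
  {"x":-0.0004,"y":-0.005,"z":-0.0005,"spin":0,"claw":0},
  {"x":-0.0004,"y":-0.005,"z":-0.0005,"spin":0,"claw":0},
])

```text
time_s: 14.85
ee_pos: [0.5837, -0.0076, 0.1536]
eef_rot: [-3.141, 0.0, 1.484]
force: [1.2, 3.4, 2.7]
grip_width: 0.0004
grip_force: 1.7
```

>>> send_rows([
  {"x":-0.0004,"y":-0.005,"z":-0.001,"spin":0,"claw":0},
  {"x":-0.0004,"y":-0.005,"z":-0.001,"spin":0,"claw":0},
])

```text
time_s: 15.05
ee_pos: [0.5836, -0.0095, 0.1532]
eef_rot: [-3.141, 0.0, 1.484]
force: [-0.1, 2.6, 1.7]
grip_width: 0.0006
grip_force: 1.5
```

>>> send_rows([
  {"x":-0.0004,"y":-0.005,"z":-0.001,"spin":0,"claw":0},
  {"x":-0.0004,"y":-0.005,"z":-0.001,"spin":0,"claw":0},
])

```text
time_s: 15.25
ee_pos: [0.5834, -0.0116, 0.1528]
eef_rot: [-3.141, 0.0, 1.484]
force: [0.4, 2.9, 2.6]
grip_width: 0.0002
grip_force: 1.3
```

>>> send_rows([
  {"x":-0.0004,"y":-0.005,"z":-0.001,"spin":0,"claw":0},
  {"x":-0.0004,"y":-0.005,"z":-0.001,"spin":0,"claw":0},
])

```text
time_s: 15.45
ee_pos: [0.5832, -0.0136, 0.1524]
eef_rot: [-3.141, 0.0, 1.484]
force: [0.5, 3.8, 1.5]
grip_width: 0.0005
grip_force: 1.0
```

>>> send_rows([
  {"x":-0.0004,"y":-0.005,"z":-0.001,"spin":0,"claw":0},
  {"x":-0.0004,"y":-0.005,"z":-0.001,"spin":0,"claw":0},
])

```text
time_s: 15.65
ee_pos: [0.5831, -0.0155, 0.1521]
eef_rot: [-3.141, 0.0, 1.484]
force: [0.9, 0.4, 1.3]
grip_width: 0.0004
grip_force: 0.8
```

>>> send_rows([
  {"x":-0.0004,"y":-0.005,"z":-0.0015,"spin":0,"claw":0},
  {"x":-0.0004,"y":-0.005,"z":-0.0015,"spin":0,"claw":0},
])

```text
time_s: 15.85
ee_pos: [0.5829, -0.0175, 0.1514]
eef_rot: [-3.141, 0.0, 1.484]
force: [0.5, 1.0, 1.1]
grip_width: 0.0006
grip_force: 0.5
```

>>> send_rows([
  {"x":-0.0004,"y":-0.005,"z":-0.0015,"spin":0,"claw":0},
  {"x":-0.0004,"y":-0.005,"z":-0.0015,"spin":0,"claw":0},
])

```text
time_s: 16.05
ee_pos: [0.5828, -0.0195, 0.1508]
eef_rot: [-3.141, 0.0, 1.484]
force: [-0.7, 0.4, 0.3]
grip_width: 0.0007
grip_force: 0.3
```

Run:
```python
from h import *
s=camera("scene"); b,n=red(s,(225,165,280,215)); print(b,n,get_obs()["force"],get_obs()["grip_force"])
```

```text
(245.68421052631578, 191.1578947368421) 19 [-0.06254328 -0.39645263  0.71466121] 0.17715275287628174
```

>>> send_rows([
  {"x":-0.0004,"y":-0.005,"z":-0.0015,"spin":0,"claw":0},
  {"x":-0.0004,"y":-0.005,"z":-0.0015,"spin":0,"claw":0},
])

```text
time_s: 16.3
ee_pos: [0.5826, -0.0215, 0.1503]
eef_rot: [-3.141, 0.0, 1.484]
force: [0.1, 0.2, -0.0]
grip_width: 0.0008
grip_force: 0.1
```

Run:
```python
from h import *
for i in range(3):
    s=camera("scene"); b,n=red(s,(225,165,280,215)); print(b,n,get_obs()["force"],get_obs()["grip_force"])
```

```text
(245.21052631578948, 191.57894736842104) 19 [ 0.5144798  -1.52768879 -0.01838436] 0.0
(245.05555555555554, 191.55555555555554) 18 [-0.1678634  -0.06112418 -0.4605557 ] 0.0
(244.94736842105263, 191.57894736842104) 19 [0.14892763 0.48431624 0.77601957] 0.0
```

>>> send_rows([
  {"x":0,"y":0,"z":0,"spin":0,"claw":0},
  {"x":0,"y":0,"z":0,"spin":0,"claw":0},
  {"x":0,"y":0,"z":0,"spin":0,"claw":0},
  {"x":0,"y":0,"z":0,"spin":0,"claw":0},
  {"x":0,"y":0,"z":0,"spin":0,"claw":0},
])

```text
time_s: 16.95
ee_pos: [0.5827, -0.0214, 0.1503]
eef_rot: [-3.142, -0.0, 1.484]
force: [0.0, 0.4, 0.5]
grip_width: 0.0006
grip_force: 0.0
```

Run:
```python
from h import *
for i in range(2):
    s=camera("scene"); b,n=red(s,(225,165,280,215)); print(b,n,get_obs()["force"],get_obs()["grip_force"])
```

```text
(242.95652173913044, 191.73913043478262) 23 [-0.04520395  0.24501736  0.31583824] 0.0
(243.0909090909091, 191.77272727272728) 22 [0.13383898 0.60523974 0.26152354] 0.0
```

The knob ran ahead by itself, another 2 px (about 7.5 mm), and came to rest with no contact force, so it has snapped over. I'll withdraw outward and up.

>>> send_rows([
  {"x":0.002,"y":0.03,"z":0,"spin":0,"claw":0},
  {"x":0.004,"y":0.06,"z":0.01,"spin":0,"claw":0},
  {"x":0.004,"y":0.08,"z":0.05,"spin":0,"claw":0},
  {"x":0,"y":0.1,"z":0.15,"spin":0,"claw":0},
  {"x":-0.1,"y":0.2,"z":0.15,"spin":0,"claw":0},
  {"x":-0.1,"y":0.2,"z":0.1,"spin":0,"claw":0},
  {"x":-0.1,"y":0.2,"z":0,"spin":0,"claw":0},
  {"x":-0.1,"y":0.2,"z":0,"spin":0,"claw":0},
  {"x":-0.1,"y":0.2,"z":0,"spin":0,"claw":0},
  {"x":-0.1,"y":0.2,"z":0,"spin":0,"claw":0},
  {"x":0,"y":0,"z":0,"spin":0,"claw":0},
  {"x":0,"y":0,"z":0,"spin":0,"claw":0},
])

```text
time_s: 18.25
ee_pos: [0.4654, 0.2712, 0.2409]
eef_rot: [3.141, -0.0, 1.486]
force: [0.2, 0.1, 0.5]
grip_width: 0.0005
grip_force: 0.0
```

Run:
```python
from h import *
t=camera("top");s=camera("scene")
b,nb=red(s,(225,165,280,215)); a,na=red(t,(240,150,300,175)); print(a,na,b,nb,tri(a,b))
a=cv2.resize(t[140:245,225:320],(390,430),interpolation=cv2.INTER_CUBIC); b=cv2.resize(s[175:260,190:290],(400,430),interpolation=cv2.INTER_CUBIC)
cv2.imwrite("pics/end.png",cv2.convertScaleAbs(np.hstack([a,b]),alpha=1.8))
```

```text
(273.69117647058823, 165.52941176470588) 68 (242.9090909090909, 191.9090909090909) 22 (array([ 0.58080441, -0.04916655,  0.15748157]), np.float64(0.0005241206666804164))
```

View pics/end.png

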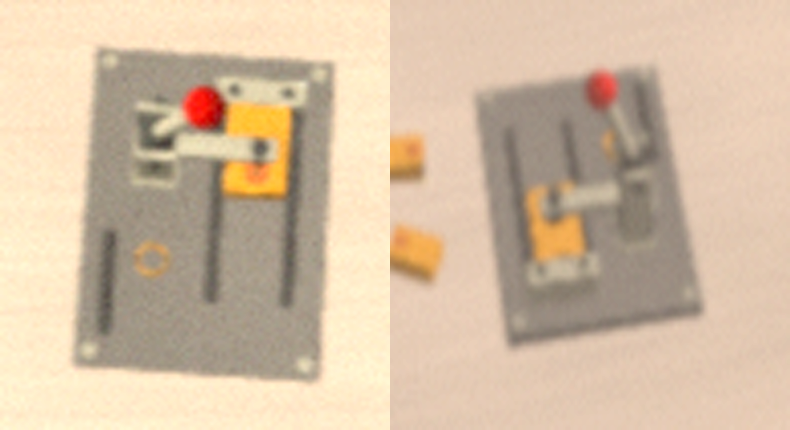

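The handle stays over the lane with the knob at (205,107) in the top crop. The arm has dropped onto the block, and the block is flush against the stop. The ring and punch haven't moved. Handing in.

```bash
python3 -c "
from station import *
print(hand_in())"
```

```text
the job is handed in; nothing more can be done
None
```

The block is home against the stop and the clamp has snapped over and is holding it down by itself; the job was handed in at about 18 s, but the hand-in returned no verdict.

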